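# Sort isolator handles by keyway

## Task

Try the three loose isolator handles one after another, shortest first, then the middle one, then the longest: push each fully home on the keyed shaft, its keyway over the key, keep it there for a moment, then take it off and lay it flat in its tray - handles with the keyway in line with the arm go in the tray labelled with a single bar, handles with the keyway crosswise go in the tray labelled with a cross. Leave the can, the tape roll and the multimeter where they are, and keep them upright.

Things in the scene. Friction and masses are not known exactly. Their poses are not given: they have to be found in the camera images.
- short_handle: loose grey handle, short one, 110 mm long, lying flat: round hub 62 mm across, 24 mm high, and an upright straight arm 16 mm wide, 30 mm high, to a round tip. Origin mid-length on the underside; x along the arm from hub to tip, z up. Bore axis at x = -25 mm; the arm's free sides run from x = 5 to 47 mm. 90 to 240 g.
- short_handle_bore (a point): centre of the short handle's bore on its underside, axes as the handle. The bore, 31 mm diameter, goes right through the hub; its keyway is 15 mm wide, reaches 23.5 mm from the bore axis and lies in line with the arm, towards its tip (+x)
- middle_handle: loose grey handle, middle one, 136 mm long, lying flat: round hub 62 mm across, 24 mm high, and an upright straight arm 16 mm wide, 30 mm high, to a round tip. Origin mid-length on the underside; x along the arm from hub to tip, z up. Bore axis at x = -38 mm; the arm's free sides run from x = -8 to 60 mm. 90 to 240 g.
- middle_handle_bore (a point): centre of the middle handle's bore on its underside, axes as the handle. The bore, 31 mm diameter, goes right through the hub; its keyway is 15 mm wide, reaches 23.5 mm from the bore axis and lies crosswise: 90 degrees anticlockwise from the arm seen from above (+y)
- long_handle: loose grey handle, long one, 160 mm long, lying flat: round hub 62 mm across, 24 mm high, and an upright straight arm 16 mm wide, 30 mm high, to a round tip. Origin mid-length on the underside; x along the arm from hub to tip, z up. Bore axis at x = -50 mm; the arm's free sides run from x = -20 to 72 mm. 90 to 240 g.
- long_handle_bore (a point): centre of the long handle's bore on its underside, axes as the handle. The bore, 31 mm diameter, goes right through the hub; its keyway is 15 mm wide, reaches 23.5 mm from the bore axis and lies in line with the arm, towards its tip (+x)
- isolator: fixed rotary isolator: round grey housing 100 mm in diameter, 52 mm high, with a steel shoulder disc 68 mm across (top 60 mm above the bench) and an upright keyed steel shaft that does not turn. Origin on the shaft axis at bench level; x points from the shaft towards its key, z up. A handle slides down only with its keyway over the key
- shoulder (a point): shaft axis at the shoulder's top; a handle fully home has its underside here. Axes as the isolator. Shaft 27 mm diameter, 42 mm tall above here, its top 12 mm tapering to 12 mm. Key 11 mm wide, out to 21 mm from the axis, 24 mm tall above here (and 7 mm wide for 4 mm more)
- inline_tray: fixed open black plastic tray, 148 x 208 mm outside (x by y), 26 mm high, walls and floor 4 mm. A white label plate at its -y end bears one straight raised black bar (along the tray's length): it is for handles whose keyway is in line with the arm. Origin: centre of the underside; y is the tray's length. The two trays lie side by side and may be swapped
- cross_tray: fixed open black plastic tray, 148 x 208 mm outside (x by y), 26 mm high, walls and floor 4 mm. A white label plate at its -y end bears a raised black cross of two bars: it is for handles whose keyway is crosswise to the arm. Origin: centre of the underside; y is the tray's length. The two trays lie side by side and may be swapped
- can: bystander: closed standing metal can, 56 mm diameter, 140 mm tall, origin at the centre of its underside
- tape: bystander: blue tape roll lying flat, 70 mm diameter, 40 mm high, origin at the centre of its underside
- meter: bystander: blue multimeter lying on its back, 72 x 140 mm (x by y), 38 mm high, origin at the centre of its underside
Mind the look-alikes: they are no part of the job. What is shaped like the middle_handle but purple is not meant.

How it is judged:
On the way, in this order (a step that is already met when the one before it is completed fails the run):
1. the short handle is fully home on the shaft (underside within 4 mm of the shoulder, level, on the axis), kept for 0.3 s (horizontal distance between short_handle_bore and shoulder below 0.004 m and z of short_handle_bore in the frame of shoulder below 0.004 m and angle between short_handle's own z axis and vertical below 0.06 rad), for 0.3 s.
2. the middle handle is fully home on the shaft (underside within 4 mm of the shoulder, level, on the axis), kept for 0.3 s (horizontal distance between middle_handle_bore and shoulder below 0.004 m and z of middle_handle_bore in the frame of shoulder below 0.004 m and angle between middle_handle's own z axis and vertical below 0.06 rad), for 0.3 s.
3. the long handle is fully home on the shaft (underside within 4 mm of the shoulder, level, on the axis), kept for 0.3 s (horizontal distance between long_handle_bore and shoulder below 0.004 m and z of long_handle_bore in the frame of shoulder below 0.004 m and angle between long_handle's own z axis and vertical below 0.06 rad), for 0.3 s.
At the end, for the whole second after the job is handed in: the short and long handles (keyway in line) lie in the single-bar tray and the middle handle (keyway crosswise) lies in the cross tray: each one's mid-point within the tray's walls, flat on its floor (underside within 6 mm of the floor, tilt under 0.08 rad), at rest (x of short_handle in the frame of inline_tray between -0.07 and 0.07 m and y of short_handle in the frame of inline_tray between -0.1 and 0.1 m and z of each of short_handle, long_handle in the frame of inline_tray below 0.01 m and angle between each of short_handle, middle_handle, long_handle's own z axis and vertical below 0.08 rad and linear speed of each of short_handle, middle_handle, long_handle below 0.02 m/s and x of middle_handle in the frame of cross_tray between -0.07 and 0.07 m and y of middle_handle in the frame of cross_tray between -0.1 and 0.1 m and z of middle_handle in the frame of cross_tray below 0.01 m and x of long_handle in the frame of inline_tray between -0.07 and 0.07 m and y of long_handle in the frame of inline_tray between -0.1 and 0.1 m); the robot touches nothing.
It fails at once if the can is pushed more than 20 mm away or tipped over (distance of can from where it was at the start of the episode above 0.02 m or angle between can's own z axis and vertical above 0.3 rad).
It fails at once if the tape is pushed more than 20 mm away or tipped over (distance of tape from where it was at the start of the episode above 0.02 m or angle between tape's own z axis and vertical above 0.3 rad).
It fails at once if the meter is pushed more than 20 mm away or tipped over (distance of meter from where it was at the start of the episode above 0.02 m or angle between meter's own z axis and vertical above 0.3 rad).
It also fails if it takes over 72 s, if anything falls off the work surface, if the arm or the gripper's body presses on something with over 40 N, if the wrist force passes 120 N, or if a joint passes its speed limit or range.

## Robot

A 6-joint arm with a two-finger parallel gripper is mounted at the origin on the work surface. World frame = base frame: x ahead of the robot, y to its left, z up, the work surface at z = 0. Lengths are in m, angles in rad, forces in N, time in s.
With the tool pointing down it reaches from about 0.35 to 0.725 m from the base axis. Payload 4.3 kg.
Tool frame: the origin (TCP) lies midway between the tips of the shut fingers; the grasp point (between the pads) lies tcp_to_grasp behind it (tcp_to_grasp is the distance from the TCP to the grasp point, in m); z points along the fingers, y is the line along which they close (so a half turn about z gives the same grasp; the last joint's range is limited). The gripper opens to 85 mm and grips with 20 to 120 N. Pads are 22 mm wide; open, the fingers measure 114 mm over their backs; the gripper's body (76 mm by 85 mm) begins 54 mm behind the grasp point. The pads swing forward as they close: fully open they stand 13 mm farther back than shut.
Start: joints at [1.015, 0.377, 0.081, 1.274, 0, 1.46], TCP at [0.248, 0.519, 0.231] pointing down, gripper open.
Joint ranges: [-2.72, 2.72], [-0.84, 1.66], [-1.02, 1.22], [-1.77, 2.12], [-1.37, 1.28], [-3.14, 3.14]. Speed limits (rad/s): [2.57, 2.57, 3.14, 3.14, 3.14, 3.14].

## Interface

Orientations are given as a rotation vector (axis times angle).
In Python, from bench import sense, capture, job_done, tcp_to_grasp gives the robot as it stands.
- The arm moves only by the tool send_rows, never from a script. Its argument "increments" is a list that holds one entry, the list of rows, each a list of 5 numbers: the shift along the world's x, y, z in m, then the turn about the world's z in rad, then the closure, from -1 (fully open) to 1 (shut), so that 0 is half open. In form: [[[dx, dy, dz, twist, gripper], ...]]. A call has exactly 8 rows; each row shifts and turns the commanded pose from where the row before left it; what a row does not reach is not made up. A row lasts 1/10 s, in which the tool goes at most 50 mm and 8.59 degrees, less where a joint would pass 70% of its speed; a pose out of reach is approached as far as the arm can. A call is refused whole if a number of a shift passes 0.05 or a number of a turn 0.15, either way. A call with a gripper value outside its range is refused whole. The fingers move at their own pace and stop on an object; the grip force is fixed at half the most. Time passes only in rows, so rows that do not move let the fingers close, or fill a call up. It gives the time, the measured TCP pose, the force, the opening and the grip force at its end, in the units of the state.
- sense(): the state, without advancing time (a new reading comes with each control period).
- capture(name): name is "side" or "top" or "wrist"; returns a dict with "frame" (480x640x3 uint8, red, green, blue), "mtx" (3x3 intrinsics, pixels), "T" (4x4, takes a point from camera to world coordinates). Camera axes: x right, y down, z forward; pixel columns grow to the right and rows downward; lengths in m; the calibration is good to about 2 mm. A picture is of the moment at which its call begins. There is no depth.
- job_done(): hands the job in; it is judged then, once.
The state is a dict: "clock": time; "qpos": joint angles; "qd": joint speeds; "tau": joint torques, N m; "position": TCP position; "eef_rot": TCP orientation; "wrist_force": force on the tool from outside, world axes, zero at the start; "ft_torque": the same for the moment, N m; "opening": opening from 0.0 (shut) to 1.0 (fully open); "gripper_force": force on a finger pad.
Only numpy, scipy, OpenCV 4.12 (cv2) and the standard library are available. Lean on these libraries where they do the work, as an engineer would, in place of code of your own. Each camera call takes 0.05 s, during which the arm holds its last target. There are 200 camera calls.

## Working session

There is one attempt and no reset: what is moved stays moved. The work goes in short steps, Python scripts to look and compute and a tool call to move; the robot and the scene stay as the last step left them, time stands still between calls to the robot, and variables do not carry over. Pictures are saved under pics/ and viewed, at most 10 in all, crops included, and the job is handed in when it is done.

Besides the shell and the picture viewer there is one more tool, called after "Emit:" as name(argument=value, ...) on one line, values as JSON. send_rows: Moves the arm, as the interface text tells. Its arguments: {"type":"object","properties":{"increments":{"type":"array"}},"required":["increments"]}

```bash
mkdir -p pics; python3 - <<'E'
from bench import sense,capture,tcp_to_grasp
import cv2,numpy as np
print(tcp_to_grasp); s=sense(); print(s)
for n in ("top","side"):
    c=capture(n); cv2.imwrite(f"pics/{n}0.png",cv2.resize(c["frame"][:,:,::-1],(800,600),interpolation=cv2.INTER_CUBIC)); print(n,c["mtx"].tolist(),np.round(c["T"],4).tolist())
    cv2.imwrite(f"pics/{n}raw.png",c["frame"][:,:,::-1]); np.savez(f"{n}.npz",**c)
E
```

```text
0.0187
{'clock': 0.0, 'qpos': array([ 1.01470054e+00,  3.78055982e-01,  7.96137131e-02,  1.27439720e+00,
       -2.12720744e-05,  1.46050993e+00]), 'qd': array([-0.00011458, -0.00045629,  0.00100548, -0.00116711,  0.00050587,
        0.00052099]), 'tau': array([ 2.87675266e-04, -4.63605595e+01,  2.69873786e+01,  2.06553738e-02,
        2.39777164e-04,  6.04238579e-06]), 'position': array([0.24757523, 0.51823818, 0.2303602 ]), 'eef_rot': array([-6.94347466e-01, -3.06323438e+00,  3.04315219e-03]), 'wrist_force': array([0.57665264, 0.46098553, 0.54701725]), 'ft_torque': array([-0.01778488,  0.0077707 ,  0.03320882]), 'gripper_force': 0.0, 'opening': 0.9960395923244164}
top [[450.39158836986616, 0.0, 325.2072717210201], [0.0, 450.39158836986616, 232.6524973314702], [0.0, 0.0, 1.0]] [[-0.0192, -0.989, 0.147, 0.3692], [-0.9997, 0.0165, -0.0197, 0.1893], [0.0171, -0.1473, -0.9889, 1.3889], [0.0, 0.0, 0.0, 1.0]]
side [[588.073439451324, 0.0, 323.945543847911], [0.0, 588.073439451324, 234.28887460294575], [0.0, 0.0, 1.0]] [[0.8545, -0.2386, 0.4613, -0.1701], [-0.5193, -0.4124, 0.7486, -0.9769], [0.0116, -0.8792, -0.4763, 0.8107], [0.0, 0.0, 0.0, 1.0]]
```

View pics/top0.png

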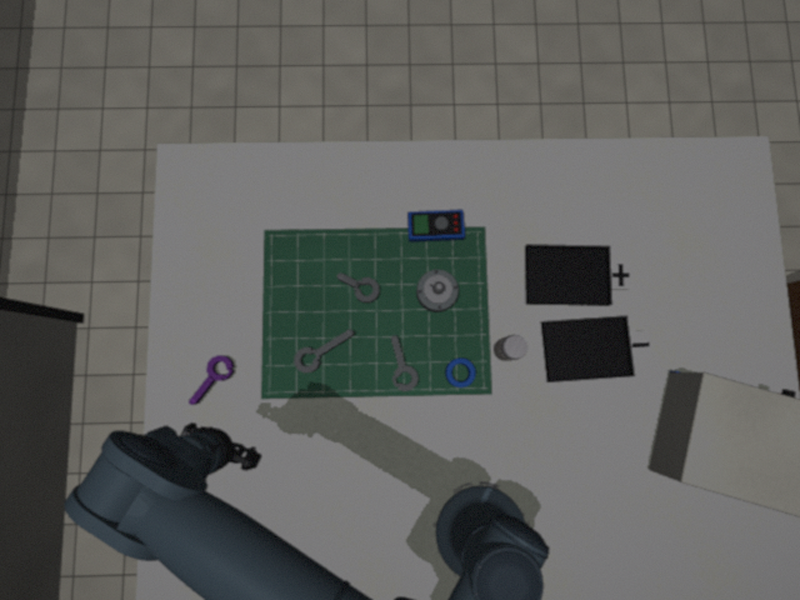

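View pics/side0.png

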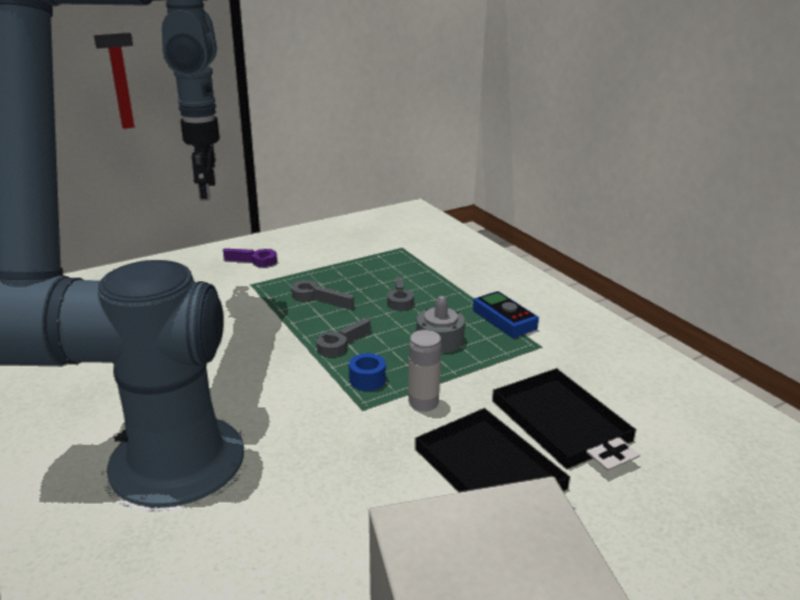

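Top view shows the handles at display pixels: short (358,287), middle (402,365), long (325,350). The isolator is at (438,290), the cross tray at (570,275), the bar tray at (588,348), and the can at (512,347). The side view agrees. I'll enlarge the top view to measure.

```bash
cat > h.py <<'E'
import numpy as np,cv2
from bench import sense,capture,tcp_to_grasp
def load(n): return np.load(n+".npz")
def ray(c,u,v,z):
    K,T=c["mtx"],c["T"]; d=T[:3,:3]@np.linalg.solve(K,[u,v,1.]); o=T[:3,3]
    return o+d*(z-o[2])/d[2]
def proj(c,p):
    q=np.linalg.inv(c["T"])@np.append(p,1); q=c["mtx"]@q[:3]; return q[:2]/q[2]
E
python3 - <<'E'
from h import *
c=load("top"); f=c["frame"][175:325,205:405,::-1]
f=cv2.resize(f,(800,600),interpolation=cv2.INTER_CUBIC); f=cv2.convertScaleAbs(f,alpha=1.5,beta=20)
cv2.imwrite("pics/topcrop.png",f)
E
```

```text
(no output)
```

View pics/topcrop.png

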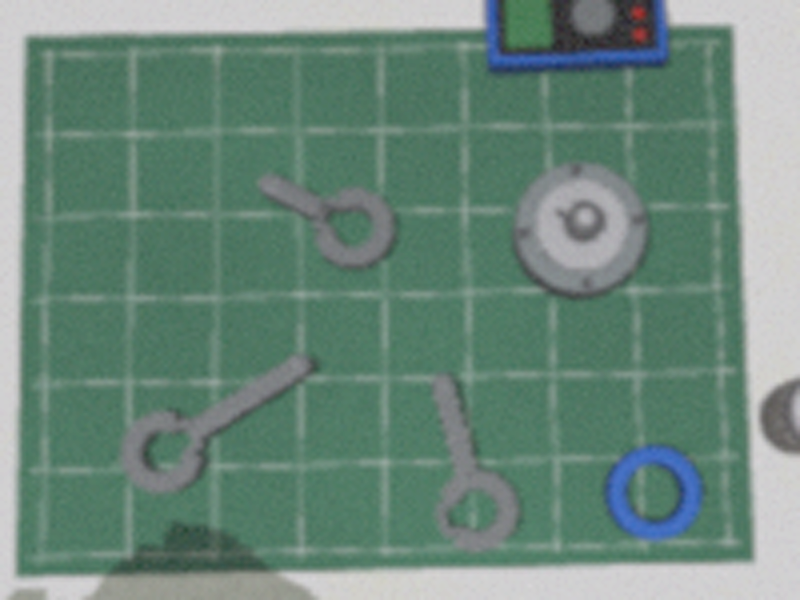

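```bash
python3 - <<'E'
from h import *
c=load("top"); P=lambda X,Y,z: ray(c,205+X/4,175+Y/4,z)
for n,h,t,L in (("short",(355,228),(262,180),.11),("mid",(477,510),(442,376),.136),("long",(162,452),(310,360),.160)):
    a=P(*h,.024); b=P(*t,.03); d=b-a; print(n,a.round(4),b.round(4),"len+31",np.hypot(*d[:2])*1000+31,"yaw",np.arctan2(d[1],d[0]).round(3))
print("shaft",P(585,216,.102).round(4),"housing",P(581,230,.052).round(4), "shoulder",P(583,223,.06).round(4),"key",P(563,212,.086).round(4))
Q=lambda X,Y,z: ray(c,X*.8,Y*.8,z).round(4)
print("can",Q(515,340,.14),Q(509,352,0),"tape",P(654,492,.04).round(4),"meter",Q(436,225,.038))
print("cross",[Q(*p,.026) for p in((526,245),(610,246),(612,304),(526,303))])
print("bar",[Q(*p,.026) for p in((542,322),(628,317),(634,376),(548,381))])
w=capture("wrist"); print(w["mtx"].tolist(),w["T"].round(4).tolist())
from scipy.spatial.transform import Rotation as R
s=sense(); print(R.from_rotvec(s["eef_rot"]).as_matrix().round(3)); print((np.linalg.inv(R.from_rotvec(s["eef_rot"]).as_matrix())@(w["T"][:3,3]-s["position"])).round(4))
E
```

```text
short [0.5757 0.2584 0.024 ] [0.6131 0.3288 0.03  ] len+31 110.67231595344239 yaw 1.082
mid [0.3606 0.1691 0.024 ] [0.4609 0.1937 0.03  ] len+31 134.25875096574572 yaw 0.24
long [0.4082 0.4045 0.024 ] [0.4748 0.2929 0.03  ] len+31 160.99717589038764 yaw -1.033
shaft [0.5699 0.0881 0.102 ] housing [0.5671 0.0875 0.052 ] shoulder [0.5712 0.0864 0.06  ] key [0.5756 0.1029 0.086 ]
can [ 0.4403 -0.0744  0.14  ] [ 0.4191 -0.0878  0.    ] tape [0.3714 0.0377 0.04  ] meter [0.7332 0.0864 0.038 ]
cross [array([ 0.682 , -0.1372,  0.026 ]), array([ 0.6762, -0.3473,  0.026 ]), array([ 0.5306, -0.3416,  0.026 ]), array([ 0.5367, -0.1299,  0.026 ])]
bar [array([ 0.4894, -0.1667,  0.026 ]), array([ 0.4979, -0.3787,  0.026 ]), array([ 0.355 , -0.3822,  0.026 ]), array([ 0.3472, -0.1733,  0.026 ])]
[[430.59126289395084, 0.0, 318.3541227371634], [0.0, 430.59126289395084, 243.12972507472017], [0.0, 0.0, 1.0]] [[0.4326, 0.8635, 0.2592, 0.1813], [0.9016, -0.4139, -0.1259, 0.5496], [-0.0014, 0.2881, -0.9576, 0.3731], [0.0, 0.0, 0.0, 1.0]]
[[-0.902  0.431 -0.001]
 [ 0.431  0.902 -0.001]
 [ 0.    -0.002 -1.   ]]
[ 0.0733 -0.0007 -0.1426]
```

Emit:
send_rows(increments=[[[0.035,-0.022,0,0.14,0],[0.035,-0.022,0,0.14,0],[0.035,-0.022,0,0.14,0],[0.035,-0.022,0,0.14,0],[0.035,-0.022,0,0.14,0],[0.035,-0.022,0,0.14,0],[0.035,-0.022,0,0.14,0],[0.035,-0.022,0,0.14,0]]])

```text
clock: 0.95
position: [0.529, 0.3416, 0.231]
eef_rot: [1.047, -2.961, -0.0]
wrist_force: [0.8, 0.3, -0.1]
opening: 0.499
gripper_force: 0.0
```

Emit:
send_rows(increments=[[[0.023,-0.016,-0.03,0.14,0],[0.023,-0.016,-0.03,0.14,0],[0.022,-0.014,-0.02,0.128,0],[0,0,0,0,0],[0,0,0,0,0],[0,0,0,0,0],[0,0,0,0,0],[0,0,0,0,0]]])

```text
clock: 1.75
position: [0.5958, 0.2978, 0.1526]
eef_rot: [-1.619, 2.69, -0.0]
wrist_force: [0.1, -0.2, 0.2]
opening: 0.498
gripper_force: 0.0
```

```bash
cat >> h.py <<'E'
from scipy.spatial.transform import Rotation as R
def st():
    s=sense(); M=R.from_rotvec(s["eef_rot"]).as_matrix()
    print("t",round(s["clock"],2),"pos",s["position"].round(4),"tooly",np.arctan2(M[1,1],M[0,1]).round(3),"z",M[:,2].round(3),"q6",s["qpos"][5].round(2),"F",s["wrist_force"].round(1),"open",round(s["opening"],3),"grip",round(s["gripper_force"],1))
    return s
def model(bore,yaw,z,key):  # outline points of hub, arm and keyway for an overlay
    a=np.linspace(0,2*np.pi,60); ca,sa=np.cos(yaw),np.sin(yaw); Rz=np.array([[ca,-sa],[sa,ca]])
    return Rz
E
python3 - <<'E'
from h import *
st(); c=capture("wrist"); np.savez("w1.npz",**c); print(c["T"].round(4).tolist())
cv2.imwrite("pics/w1.png",c["frame"][:,:,::-1])
E
```

```text
t 1.75 pos [0.5958 0.2978 0.1526] tooly 2.654 z [ 0.002  0.001 -1.   ] q6 -0.71 F [ 0.1 -0.2  0.2] open 0.498 grip 0.0
[[-0.8827, 0.4495, 0.137, 0.5611], [0.4699, 0.8447, 0.2562, 0.232], [-0.0006, 0.2906, -0.9569, 0.2952], [0.0, 0.0, 0.0, 1.0]]
```

View pics/w1.png

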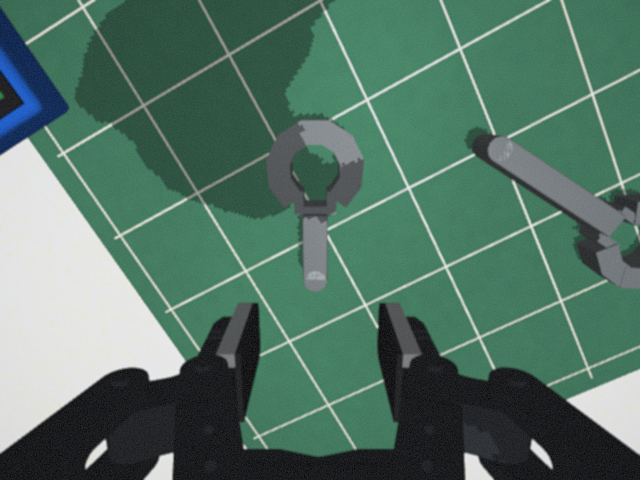

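Wrist view: the short handle's hub is centred at about (315,164). Its arm runs straight down the image to the tip near (315,288), so it is aligned with the gripper.

```bash
python3 - <<'E'
from h import *
c=load("w1")
a=ray(c,315,164,.024); b=ray(c,315,272,.03); e=ray(c,315,283,.03);d=b-a
print("hub",a.round(4),"arm",b.round(4),"tip",e.round(4),"yaw",np.arctan2(d[1],d[0]).round(3),"bore-tip",np.hypot(*(e-a)[:2]))
print("hub L/R",np.hypot(*(ray(c,267,164,.024)-ray(c,363,164,.024))[:2]))
# long handle too: arm end circle centre, arm mid
print("long tip",ray(c,501,150,.03).round(4), "arm far",ray(c,612,222,.03).round(4))
E
```

```text
hub [0.5776 0.2581 0.024 ] arm [0.6103 0.3195 0.03  ] tip [0.614  0.3263 0.03  ] yaw 1.08 bore-tip 0.07731755908019095
hub L/R 0.05984008030398657
long tip [0.4741 0.3029 0.03  ] arm far [0.4282 0.3781 0.03  ]
```

Emit:
send_rows(increments=[[[0.001,-0.001,-0.04,0,0],[0,0,-0.04,0,0],[0,0,-0.04,0,0],[0,0,-0.02,0,0],[0,0,-0.0075,0,0],[0,0,0,0,1],[0,0,0,0,1],[0,0,0,0,1]]])

```text
clock: 2.6
position: [0.5984, 0.2965, 0.0057]
eef_rot: [-1.617, 2.69, -0.001]
wrist_force: [0.5, 0.6, -1.8]
opening: 0.265
gripper_force: 58.8
```

Emit:
send_rows(increments=[[[0,0,0,0,1],[0,0,0,0,1],[0,0,0.04,0,1],[0,0,0.04,0,1],[0,0,0.04,0,1],[0,0,0.03,0,1],[0,0,0,0,1],[0,0,0,0,1]]])

```text
clock: 3.4
position: [0.5976, 0.2961, 0.1546]
eef_rot: [-1.617, 2.691, -0.0]
wrist_force: [-0.5, 0.8, -2.0]
opening: 0.264
gripper_force: 58.9
```

```bash
python3 - <<'E'
from h import *
st(); c=capture("wrist"); np.savez("w2.npz",**c)
f=cv2.convertScaleAbs(c["frame"][:,:,::-1],alpha=1.3,beta=10)
cv2.imwrite("pics/w2.png",cv2.resize(f[0:360,80:560],(800,600),interpolation=cv2.INTER_CUBIC))
E
```

```text
t 3.4 pos [0.5976 0.2961 0.1546] tooly 2.653 z [ 0.002  0.001 -1.   ] q6 -0.72 F [-0.5  0.8 -2. ] open 0.264 grip 58.9
```

View pics/w2.png

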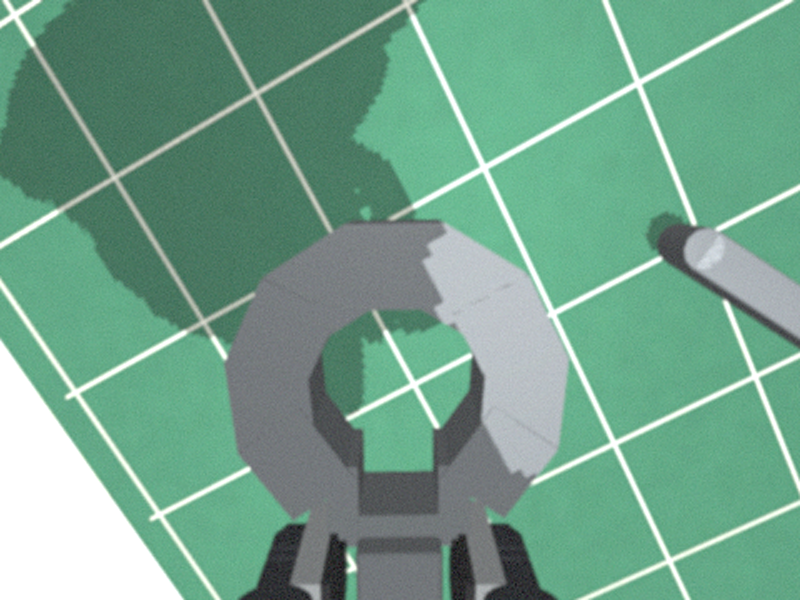

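Grasped. The hub spans crop x 227–568, with its top edge at y 220 and bore centre at about (397,380). I'll find the bore in the tool frame.

```bash
cat >> h.py <<'E'
def tool(p,s):
    M=R.from_rotvec(s["eef_rot"]).as_matrix(); return M.T@(p-s["position"])
E
python3 - <<'E'
from h import *
c=load("w2"); s=sense(); z=s["position"][2]-.0057+.024
P=lambda X,Y: tool(ray(c,80+X*.6,Y*.6,z),s)
for n,p in dict(top=(393,220),left=(227,370),right=(568,370),bl=(310,385),br=(483,385),btop=(400,311),keyL=(360,440),keyR=(435,440)).items(): print(n,(P(*p)*1000).round(1))
# shaft & key from top & side views
c=load("top"); f=cv2.resize(c["frame"][210:255,325:375,::-1],(400,360),interpolation=cv2.INTER_CUBIC)
d=load("side"); g=cv2.resize(d["frame"][225:285,325:380,::-1],(400,436),interpolation=cv2.INTER_CUBIC)
o=np.zeros((436,800,3),np.uint8); o[:360,:400]=f; o[:,400:]=g; cv2.imwrite("pics/iso.png",cv2.convertScaleAbs(o,alpha=1.3))
E
```

```text
top [ 68.2  -1.7 -18.2]
left [ 42.  -31.8 -18.3]
right [ 41.9  29.8 -18.2]
bl [ 39.1 -16.9 -18.3]
br [ 39.1  14.6 -18.2]
btop [ 52.6  -0.5 -18.3]
keyL [ 28.5  -8.  -18.3]
keyR [ 28.5   6.  -18.3]
```

```bash
python3 - <<'E'
from h import *
c=load("w2"); s=sense(); z=s["position"][2]-.0057
for Y,h in ((515,.024),(472,0),(540,.03),(553,.03),(220,.024),(311,.024),(220,.018),(515,.018)):
    print(Y,h,(tool(ray(c,80+397*.6,Y*.6,z+h),s)*1000).round(1))
c=load("w1")
for Y,h in ((120,.024),(146,.024),(206,.024),(213,.024),(288,.03),(278,.03),(291,.02)):
    p=ray(c,315,Y,h)[:2]-np.array([.5976,.2961]); print("w1",Y,h,(-p@[np.cos(1.082),np.sin(1.082)]*1000).round(1))
E
```

```text
515 0.024 [ 13.2  -1.1 -18.3]
472 0 [12.3 -1.2  5.7]
540 0.03 [ 11.   -1.1 -24.3]
553 0.03 [  8.3  -1.1 -24.3]
220 0.024 [ 68.2  -1.  -18.2]
311 0.024 [ 52.6  -1.1 -18.3]
220 0.018 [ 67.9  -1.  -12.2]
515 0.018 [ 10.3  -1.1 -12.3]
w1 120 0.024 69.3
w1 146 0.024 53.9
w1 206 0.024 16.3
w1 213 0.024 11.7
w1 288 0.03 -38.0
w1 278 0.03 -30.8
w1 291 0.02 -44.4
```

View pics/iso.png

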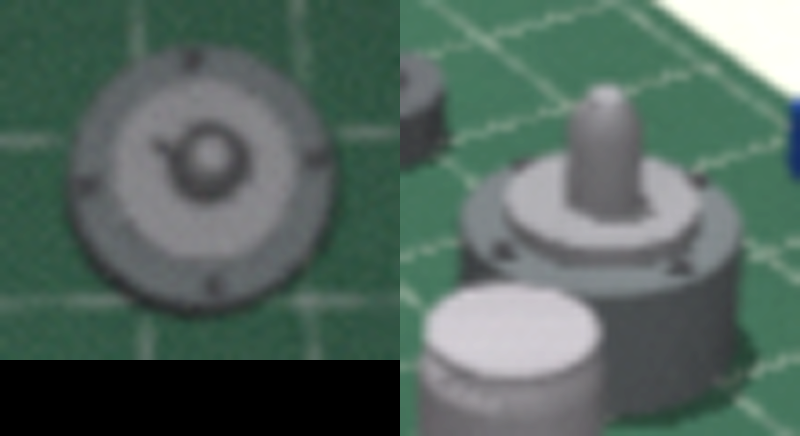

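Emit:
send_rows(increments=[[[0,-0.03,0,0.1,1],[0.002,-0.03,0,0.1,1],[0,-0.03,0,0,1],[0,-0.023,0,0,1],[0,0,0,0,1],[0,0,0,0,1],[0,0,0,0,1],[0,0,0,0,1]]])

```text
clock: 4.25
position: [0.5985, 0.1837, 0.1531]
eef_rot: [1.88, -2.516, -0.001]
wrist_force: [-0.3, 0.5, -1.7]
opening: 0.266
gripper_force: 59.0
```

```bash
python3 - <<'E'
from h import *
st(); c=capture("wrist"); np.savez("w3.npz",**c)
f=cv2.convertScaleAbs(c["frame"][:,:,::-1],alpha=1.3,beta=10)
cv2.imwrite("pics/w3.png",cv2.resize(f[0:300,120:520],(800,600),interpolation=cv2.INTER_CUBIC))
E
```

```text
t 4.25 pos [0.5985 0.1837 0.1531] tooly 2.854 z [-0.001  0.    -1.   ] q6 -1.09 F [-0.3  0.5 -1.7] open 0.266 grip 59.0
```

View pics/w3.png

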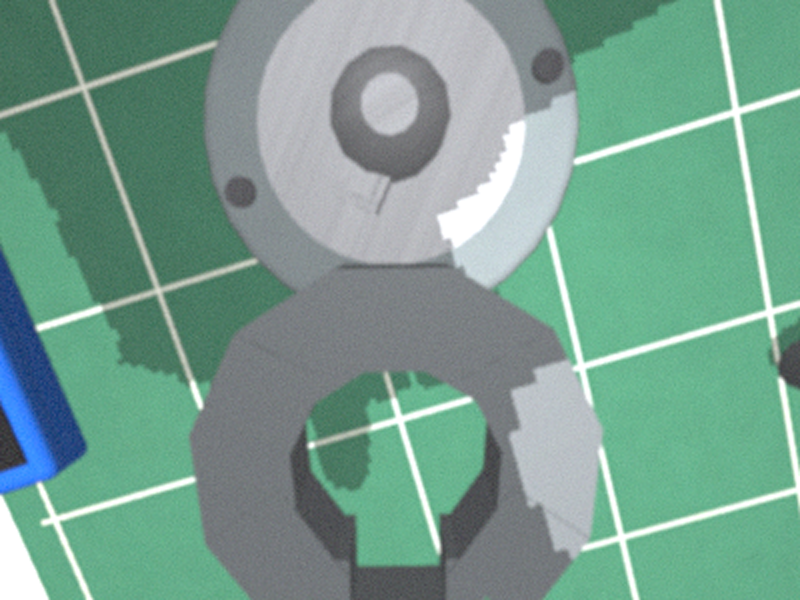

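```bash
python3 - <<'E'
from h import *
c=load("w3"); s=sense(); 
P=lambda X,Y,z: ray(c,120+X/2,Y/2,z)
print("shaft top",P(389,104,.102).round(4)); 
for h,p in ((.06,((258,115),(525,115),)),(.052,((205,115),(578,115)))): print([P(*q,h).round(4) for q in p])
a=P(388,180,.084);b=P(377,213,.084); print("edge",a.round(4),b.round(4),"yaw",np.arctan2(*(b-a)[[1,0]]))
p=tool(P(389,104,.102),s); print("shaft in tool",p.round(4))
z=s["position"][2]-.0057+.024
for q in ((395,266),(395,372),(192,440),(602,440)): print((tool(P(*q,z),s)*1000).round(1))
g=cv2.cvtColor(c["frame"],cv2.COLOR_RGB2GRAY)
r=cv2.resize(g[75:115,270:340],None,fx=6,fy=6,interpolation=cv2.INTER_CUBIC)
r=cv2.createCLAHE(4,(2,2)).apply(cv2.normalize(r,None,0,255,cv2.NORM_MINMAX))
L=cv2.createLineSegmentDetector().detect(cv2.GaussianBlur(r,(0,0),3))[0]
for l in L[:,0]:
    u=l.reshape(2,2)/6+[270,75]
    if np.hypot(*(u[1]-u[0]))>3: 
        w=[ray(c,*q,.086) for q in u]; d=w[1]-w[0]; print((u*2-[240,0]).round(0).tolist(),"yaw",np.arctan2(d[1],d[0]).round(2),"mm",(np.hypot(*d[:2])*1000).round(1))
cv2.imwrite("pics/key.png",cv2.resize(r,(800,457)))
E
```

```text
shaft top [0.5721 0.0889 0.102 ]
[array([0.6034, 0.0768, 0.06  ]), array([0.5386, 0.096 , 0.06  ])]
[array([0.6176, 0.0716, 0.052 ]), array([0.524 , 0.0994, 0.052 ])]
edge [0.5765 0.1022 0.084 ] [0.5811 0.1084 0.084 ] yaw 0.9396784566972969
shaft in tool [ 0.0985 -0.0015  0.0514]
[ 68.9  -0.2 -18.3]
[ 54.1  -0.3 -18.3]
[ 44.  -30.3 -18.3]
[ 43.9  30.4 -18.3]
[[439.0, 152.0], [415.0, 176.0]] yaw 0.5 mm 7.5
[[374.0, 212.0], [388.0, 180.0]] yaw -2.29 mm 7.8
[[368.0, 173.0], [340.0, 152.0]] yaw -0.92 mm 7.7
[[390.0, 176.0], [367.0, 171.0]] yaw -0.47 mm 5.4
[[416.0, 175.0], [392.0, 184.0]] yaw 0.06 mm 6.0
[[337.0, 151.0], [346.0, 151.0]] yaw 2.84 mm 1.9
[[393.0, 185.0], [382.0, 209.0]] yaw 0.84 mm 5.8
[[386.0, 179.0], [391.0, 175.0]] yaw -2.72 mm 1.4
[[379.0, 187.0], [376.0, 197.0]] yaw 0.98 mm 2.1
[[436.0, 214.0], [436.0, 221.0]] yaw 1.34 mm 1.5
[[437.0, 220.0], [437.0, 228.0]] yaw 1.29 mm 1.9
[[382.0, 209.0], [380.0, 217.0]] yaw 1.0 mm 2.0
[[353.0, 191.0], [361.0, 193.0]] yaw 2.63 mm 1.9
[[370.0, 195.0], [373.0, 188.0]] yaw -2.42 mm 1.6
```

View pics/key.png

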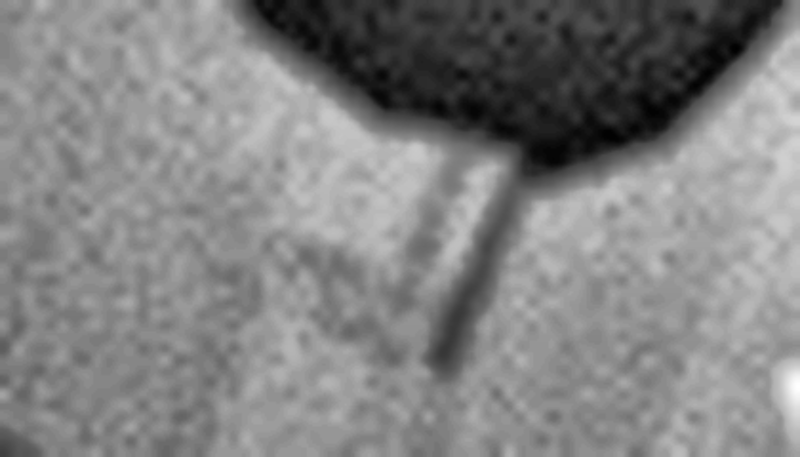

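Emit:
send_rows(increments=[[[0,-0.016,0,-0.14,1],[-0.001,-0.016,0,-0.14,1],[-0.001,-0.016,-0.01,-0.138,1],[-0.0004,-0.0176,-0.018,0,1],[0,0,0,0,1],[0,0,0,0,1],[0,0,0,0,1],[0,0,0,0,1]]])

```text
clock: 5.1
position: [0.5972, 0.1182, 0.1267]
eef_rot: [-1.317, 2.85, -0.0]
wrist_force: [0.0, -0.2, -1.3]
opening: 0.265
gripper_force: 59.1
```

```bash
python3 - <<'E'
from h import *
st(); c=capture("wrist"); np.savez("w4.npz",**c)
f=cv2.convertScaleAbs(c["frame"][:,:,::-1],alpha=1.3,beta=10)
cv2.imwrite("pics/w4.png",cv2.resize(f[100:340,160:480],(800,600),interpolation=cv2.INTER_CUBIC))
E
```

```text
t 5.1 pos [0.5972 0.1182 0.1267] tooly 2.436 z [ 0.002  0.    -1.   ] q6 -0.77 F [ 0.  -0.2 -1.3] open 0.265 grip 59.1
```

View pics/w4.png

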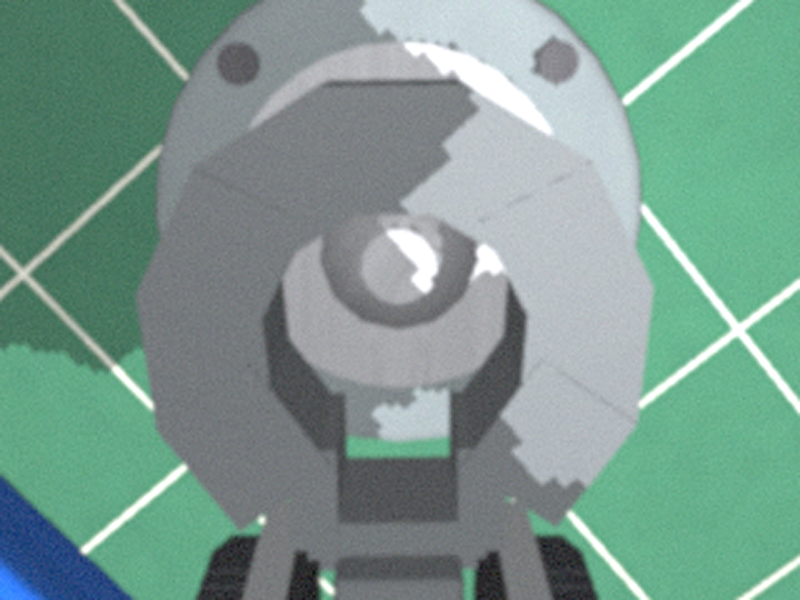

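The shaft top is visible through the bore at crop (398,266). The bore's walls span x 268–526 and the keyway spans 340–460. I'll compute the remaining offset.

```bash
python3 - <<'E'
from h import *
s=sense(); c=load("w4"); z=s["position"][2]-.0057+.024
P=lambda X,Y,z: (tool(ray(c,160+X/2.5,100+Y/2.5,z),s)*1000).round(1)
print("shaft",P(398,266,.102)); 
for q in ((395,80),(395,213),(138,290),(653,290),(268,310),(526,310),(400,521)): print(q,P(*q,z))
print("keyway bottom",P(340,458,z-.024),P(458,458,z-.024))
print("shoulder sides",P(395,385,.06))
g=cv2.cvtColor(c["frame"],cv2.COLOR_RGB2GRAY)[100+310//1:100+1] if 0 else cv2.cvtColor(c["frame"],cv2.COLOR_RGB2GRAY)
r=g[215:262,268:370].astype(float)
for L in cv2.createLineSegmentDetector().detect(cv2.resize(cv2.createCLAHE(6,(3,3)).apply(g[215:262,268:370]),None,fx=6,fy=6,interpolation=cv2.INTER_CUBIC))[0][:,0]:
    u=L.reshape(2,2)/6+[268,215]
    if np.hypot(*(u[1]-u[0]))>5:print("line",((u-[160,100])*2.5).round(0).tolist())
E
```

```text
shaft [38.7 -0.  24.6]
(395, 80) [ 69.   -0.4 -18.4]
(395, 213) [ 54.   -0.5 -18.4]
(138, 290) [ 44.9 -30.9 -18.3]
(653, 290) [ 44.8  30.1 -18.4]
(268, 310) [ 42.4 -15.6 -18.3]
(526, 310) [ 42.4  15.1 -18.4]
(400, 521) [ 14.9   0.1 -18.3]
keyway bottom [13.7 -8.7  5.7] [13.7  8.8  5.7]
shoulder sides [ 5.  -0.6 66.6]
line [[449.0, 404.0], [449.0, 387.0]]
line [[521.0, 363.0], [520.0, 385.0]]
line [[521.0, 347.0], [520.0, 363.0]]
line [[522.0, 383.0], [509.0, 401.0]]
line [[506.0, 335.0], [506.0, 322.0]]
line [[311.0, 374.0], [321.0, 383.0]]
line [[500.0, 338.0], [500.0, 324.0]]
line [[283.0, 287.0], [287.0, 318.0]]
line [[506.0, 307.0], [508.0, 293.0]]
```

Emit:
send_rows(increments=[[[0,0,-0.01,0,1],[0,0,-0.01,0,1],[0,0,-0.007,0,1],[0,0,-0.005,0,1],[0,0,-0.004,0,1],[0,0,0,0,1],[0,0,0,0,1],[0,0,0,0,1]]])

```text
clock: 5.95
position: [0.5969, 0.1172, 0.0903]
eef_rot: [-1.315, 2.852, -0.0]
wrist_force: [0.1, 0.1, -1.9]
opening: 0.264
gripper_force: 59.1
```

Emit:
send_rows(increments=[[[0,0,-0.004,0,1],[0,0,-0.004,0,1],[0,0,-0.004,0,1],[0,0,-0.004,0,1],[0,0,-0.004,0,1],[0,0,-0.003,0,1],[0,0,-0.001,0,1],[0,0,0,0,1]]])

```text
clock: 6.75
position: [0.5964, 0.1172, 0.0656]
eef_rot: [1.315, -2.852, -0.0]
wrist_force: [-0.1, -0.8, -2.0]
opening: 0.264
gripper_force: 59.1
```

Emit:
send_rows(increments=[[[0,0,-0.001,0,1],[0,0,-0.0005,0,1],[0,0,0,0,1],[0,0,0,0,1],[0,0,0,0,1],[0,0,0,0,1],[0,0,0,0,1],[0,0,0,0,1]]])

```text
clock: 7.55
position: [0.5966, 0.1172, 0.0644]
eef_rot: [-1.316, 2.853, 0.0]
wrist_force: [-0.3, 0.0, -1.6]
opening: 0.264
gripper_force: 59.3
```

Emit:
send_rows(increments=[[[0,0,-0.001,0,1],[0,0,-0.001,0,1],[0,0,-0.001,0,1],[0,0,0,0,1],[0,0,0,0,1],[0,0,0,0,1],[0,0,0,0,1],[0,0,0,0,1]]])

```text
clock: 8.35
position: [0.5969, 0.1173, 0.0639]
eef_rot: [-1.315, 2.851, -0.001]
wrist_force: [-6.1, -0.6, 13.9]
opening: 0.266
gripper_force: 58.7
```

Emit:
send_rows(increments=[[[0,0,0.03,0,1],[0,0,0.05,0,1],[0,0,0.05,0,1],[-0.015,-0.041,0,0.1,1],[-0.015,-0.041,0,0.1,1],[-0.015,-0.041,0,0.1,1],[-0.015,-0.041,0,0.1,1],[-0.015,-0.041,0,0.1,1]]])

```text
clock: 9.15
position: [0.5206, -0.0891, 0.1913]
eef_rot: [1.986, -2.434, -0.0]
wrist_force: [0.9, -0.9, -1.7]
opening: 0.268
gripper_force: 60.2
```

Emit:
send_rows(increments=[[[-0.015,-0.041,0,0.1,1],[-0.015,-0.041,0,0.1,1],[-0.014,-0.041,0,0.045,1],[-0.014,-0.041,0,0,1],[-0.014,-0.043,0,0,1],[0,0,0,0,1],[0,0,0,0,1],[0,0,0,0,1]]])

```text
clock: 9.95
position: [0.4495, -0.2939, 0.1911]
eef_rot: [-2.264, 2.177, 0.002]
wrist_force: [0.3, 0.3, -1.4]
opening: 0.268
gripper_force: 60.2
```

```bash
python3 - <<'E'
from h import *
st(); c=capture("wrist"); np.savez("w5.npz",**c)
t=capture("top"); np.savez("top2.npz",**t)
f=cv2.resize(c["frame"][:,:,::-1],(400,300)); g=cv2.resize(t["frame"][170:320,360:560,::-1],(400,300),interpolation=cv2.INTER_CUBIC)
cv2.imwrite("pics/w5.png",cv2.convertScaleAbs(np.hstack([f,g]),alpha=1.5))
# black tray pixels in top: fit tray rims
T=load("top")["frame"]; g=cv2.cvtColor(T,cv2.COLOR_RGB2GRAY); m=(g<45).astype(np.uint8); m[:, :400]=0; m[320:]=0; m[:180]=0
n,l,s,ce=cv2.connectedComponentsWithStats(m)
for i in range(1,n):
    if s[i,4]>500:
        r=cv2.minAreaRect(np.argwhere(l==i)[:,::-1].astype(np.float32)); b=cv2.boxPoints(r)
        w=np.array([ray(load("top"),*q,.02)[:2] for q in b]); print(s[i],"centre",w.mean(0).round(4),w.round(3).tolist())
E
```

```text
t 9.95 pos [ 0.4495 -0.2939  0.1911] tooly -3.103 z [-0.     0.001 -1.   ] q6 -2.31 F [ 0.3  0.3 -1.4] open 0.268 grip 60.2
[ 421  196   68   48 3105] centre [ 0.607  -0.2399] [[0.538, -0.129], [0.684, -0.139], [0.676, -0.352], [0.53, -0.339]]
[ 434  254   73   51 3225] centre [ 0.4242 -0.2753] [[0.49, -0.167], [0.502, -0.383], [0.358, -0.382], [0.347, -0.17]]
```

Emit:
send_rows(increments=[[[0,0,-0.045,0,1],[0,0,-0.045,0,1],[0,0,-0.045,0,1],[0,0,-0.03,0,1],[0,0,-0.012,0,1],[0,0,-0.0045,0,1],[0,0,0,0,1],[0,0,0,0,1]]])

```text
clock: 10.85
position: [0.4511, -0.2958, 0.0117]
eef_rot: [-2.264, 2.178, -0.005]
wrist_force: [0.6, 0.3, -1.7]
opening: 0.265
gripper_force: 60.2
```

Emit:
send_rows(increments=[[[0,0,-0.002,0,1],[0,0,0,0,1],[0,0,0,0,0.2],[0,0,0,0,0.2],[0,0,0,0,0.2],[0,0,0.045,0,0.2],[0,0,0.045,0,0.2],[0,0,0.045,0,0.2]]])

```text
clock: 11.65
position: [0.4491, -0.2945, 0.1442]
eef_rot: [2.263, -2.178, -0.001]
wrist_force: [1.3, -0.7, -0.4]
opening: 0.4
gripper_force: 0.0
```

Emit:
send_rows(increments=[[[0,0.0,0.05,-0.1,0],[-0.004,0.04,0.015,-0.1,0],[-0.004,0.04,0,-0.1,0],[-0.004,0.04,0,-0.1,0],[-0.004,0.04,0,-0.1,0],[-0.004,0.04,0,-0.1,0],[-0.004,0.04,0,-0.1,0],[-0.004,0.04,0,-0.1,0]]])

```text
clock: 12.45
position: [0.4212, -0.0133, 0.2081]
eef_rot: [-1.23, 2.89, -0.0]
wrist_force: [0.2, -0.1, -0.5]
opening: 0.497
gripper_force: 0.0
```

Emit:
send_rows(increments=[[[-0.004,0.04,0,-0.1,0],[-0.004,0.04,0,-0.1,0],[-0.004,0.04,0,-0.1,0],[-0.004,0.04,-0.02,-0.1,0],[0,0.036,-0.03,-0.1,0],[0,0,0,-0.07,0],[0,0,0,0,0],[0,0,0,0,0]]])

```text
clock: 13.25
position: [0.4058, 0.1811, 0.1582]
eef_rot: [-0.377, 3.118, -0.0]
wrist_force: [0.4, -0.3, -0.3]
opening: 0.499
gripper_force: 0.0
```

```bash
cat >> h.py <<'E'
# handle in wrist picture: predicted edges from (bore x,y ; yaw) -> compare with picture through gradient score
def outline(bx,by,yaw,z,L):
    pts=[]; d=np.array([np.cos(yaw),np.sin(yaw)]); n=np.array([-d[1],d[0]]); b=np.array([bx,by])
    for t in np.linspace(.7,2*np.pi-.7,80): pts.append((*(b+.031*(np.cos(t)*d+np.sin(t)*n)),z+.024))
    for t in np.linspace(.032,L-.031-.008,60):
        for sg in(-1,1): pts.append((*(b+t*d+sg*.008*n),z+.03))
    for t in np.linspace(-1.3,1.3,20): pts.append((*(b+(L-.031-.008+.008*np.cos(t))*d+.008*np.sin(t)*n),z+.03))
    return np.array(pts)
def projN(c,p):
    q=(np.linalg.inv(c["T"])@np.c_[p,np.ones(len(p))].T)[:3]; q=c["mtx"]@q; return (q[:2]/q[2]).T
def fit(c,bx,by,yaw,z,L,vmax=330):
    from scipy.optimize import differential_evolution as DE
    lab=cv2.cvtColor(cv2.GaussianBlur(c["frame"],(0,0),1.0),cv2.COLOR_RGB2LAB).astype(np.float32)
    a=lab[:,:,1:]   # colour only: green mat against grey, blind to shadows
    G=sum(cv2.magnitude(cv2.Sobel(a[:,:,k],cv2.CV_32F,1,0),cv2.Sobel(a[:,:,k],cv2.CV_32F,0,1)) for k in(0,1))
    def cost(x):
        p=projN(c,outline(*x,z,L)).astype(np.float32); ok=(p[:,1]<vmax)&(p[:,1]>2)&(p[:,0]>2)&(p[:,0]<637)
        v=cv2.remap(G,p[:,0].copy(),p[:,1].copy(),cv2.INTER_LINEAR).ravel()
        return -np.minimum(v,60)[ok].sum()/len(p)
    r=DE(cost,[(bx-.015,bx+.015),(by-.015,by+.015),(yaw-.2,yaw+.2)],seed=1,tol=1e-6); return r.x,r.fun
E
python3 - <<'E'
from h import *
print("test on short", fit(load("w1"),.5776,.2581,1.08,0,.11))
st(); c=capture("wrist"); np.savez("w6.npz",**c)
print("middle",fit(c,.3635,.172,.24,0,.136))
x,_=fit(c,.3635,.172,.24,0,.136)
f=c["frame"][:,:,::-1].copy()
for p in projN(c,outline(*x,0,.136)): cv2.circle(f,tuple(int(v) for v in p.round()),1,(0,0,255),-1)
cv2.imwrite("pics/w6.png",f)
E
```

```text
test on short (array([0.57939327, 0.26124709, 1.07583213]), np.float64(-54.704559326171875))
t 13.25 pos [0.4058 0.1811 0.1582] tooly 1.811 z [ 0.001  0.    -1.   ] q6 0.04 F [ 0.4 -0.3 -0.3] open 0.499 grip 0.0
middle (array([0.36299257, 0.1704836 , 0.24895364]), np.float64(-55.110389709472656))
```

Emit:
send_rows(increments=[[[-0.001,0,-0.04,0.009,0],[0,0,-0.04,0,0],[0,0,-0.04,0,0],[0,0,-0.025,0,0],[0,0,-0.0075,0,0],[0,0,0,0,1],[0,0,0,0,1],[0,0,0,0,1]]])

```text
clock: 14.1
position: [0.4062, 0.1815, 0.0069]
eef_rot: [-0.388, 3.114, 0.001]
wrist_force: [0.9, -0.5, -0.9]
opening: 0.175
gripper_force: 59.0
```

Emit:
send_rows(increments=[[[0,0,0,0,1],[0,0,0.04,0,1],[0,0,0.04,0,1],[0,0,0.04,0,1],[0,0,0.03,0,1],[0.0285,-0.0174,0,-0.1365,1],[0.0285,-0.0174,0,-0.1365,1],[0.0285,-0.0174,0,-0.1365,1]]])

```text
clock: 14.9
position: [0.4912, 0.1287, 0.1564]
eef_rot: [0.26, 3.129, 0.001]
wrist_force: [0.7, 1.0, -2.9]
opening: 0.176
gripper_force: 59.1
```

Emit:
send_rows(increments=[[[0.0285,-0.0174,0,-0.1365,1],[0.0285,-0.0174,0,-0.1365,1],[0.0285,-0.0174,0,-0.1365,1],[0.0285,-0.0174,0,-0.1365,1],[0,0,-0.028,0,1],[0,0,0,0,1],[0,0,0,0,1],[0,0,0,0,1]]])

```text
clock: 15.7
position: [0.6037, 0.06, 0.1284]
eef_rot: [1.086, 2.947, 0.0]
wrist_force: [-0.2, -0.3, -2.3]
opening: 0.173
gripper_force: 59.1
```

```bash
cat >> h.py <<'E'
# held handle: fit bore offset in the tool and yaw error from the bore rim + keyway + hub edges (grey gradient)
def hub(bx,by,yaw,z,key,outer=True):
    pts=[]; d=np.array([np.cos(yaw),np.sin(yaw)]); n=np.array([-d[1],d[0]]); b=np.array([bx,by])
    if outer:
        for t in np.linspace(.75,2*np.pi-.75,100): pts.append((*(b+.0305*(np.cos(t)*d+np.sin(t)*n)),z+.024))
    k=np.array([np.cos(yaw+key),np.sin(yaw+key)]); m=np.array([-k[1],k[0]])
    for t in np.linspace(.5,2*np.pi-.5,70): pts.append((*(b+.0155*(np.cos(t)*k+np.sin(t)*m)),z+.024))
    for t in np.linspace(.014,.0235,15):
        for sg in(-1,1): pts.append((*(b+t*k+sg*.0075*m),z+.024))
    for t in np.linspace(-.0075,.0075,20): pts.append((*(b+.0235*k+t*m),z+.024))
    return np.array(pts)
def fithub(c,s,off,yaw,z,key,ddy=.15,vmax=345):
    from scipy.optimize import differential_evolution as DE
    im=cv2.GaussianBlur(c["frame"],(0,0),1.0).astype(np.float32)
    G=sum(cv2.magnitude(cv2.Sobel(im[:,:,k],cv2.CV_32F,1,0),cv2.Sobel(im[:,:,k],cv2.CV_32F,0,1)) for k in(0,1,2))
    M=R.from_rotvec(s["eef_rot"]).as_matrix()
    def P(x):
        b=s["position"]+M@[x[0],x[1],0]; return projN(c,hub(b[0],b[1],yaw+x[2],z,key)).astype(np.float32)
    def cost(x):
        p=P(x); ok=(p[:,1]<vmax)&(p[:,1]>2)
        v=cv2.remap(G,p[:,0].copy(),p[:,1].copy(),cv2.INTER_LINEAR).ravel()
        return -np.minimum(v,120)[ok].sum()/len(p)
    r=DE(cost,[(off-.01,off+.01),(-.006,.006),(-ddy,ddy)],seed=1,tol=1e-6); return r.x.round(4),r.fun,P(r.x)
def shaft(c,guess,z=.102):
    g=cv2.medianBlur(cv2.cvtColor(c["frame"],cv2.COLOR_RGB2GRAY),5); u=projN(c,np.array([[*guess,z]]))[0]
    print("expected px",u.round(1)); return u
E
python3 - <<'E'
from h import *
from types import SimpleNamespace
s=st(); c=capture("wrist"); np.savez("w7.npz",**c)
# check on the short handle picture w4
s4=dict(position=np.array([.5972,.1182,.1267]),eef_rot=np.array([-1.3167,2.8501,0]))
print("check w4 (38.5,-.2)",fithub(load("w4"),s4,.0385,2.436-np.pi/2,.1267-.0045,0)[:2])
x,f,p=fithub(c,s,.0446,.865-np.pi/2,s["position"][2]-.0050,np.pi/2); print("mid",x,f)
print("shaft px",projN(c,np.array([[.572,.0885,.102]])))
f=cv2.convertScaleAbs(c["frame"][:,:,::-1],alpha=1.3,beta=10)
f=cv2.resize(f[60:360,120:520],(800,600),interpolation=cv2.INTER_CUBIC)
for q in p: cv2.circle(f,tuple(int(v) for v in ((q-[120,60])*2).round()),1,(0,0,255),-1)
cv2.imwrite("pics/w7.png",f)
E
```

```text
t 15.7 pos [0.6037 0.06   0.1284] tooly 0.864 z [ 0.  0. -1.] q6 0.7 F [-0.2 -0.3 -2.3] open 0.173 grip 59.1
check w4 (38.5,-.2) (array([ 0.0388, -0.0006,  0.0125]), np.float64(-107.25390625))
mid [ 0.0437 -0.0004  0.0144] -101.6320571899414
shaft px [[322.60627055 193.86075765]]
```

View pics/w7.png

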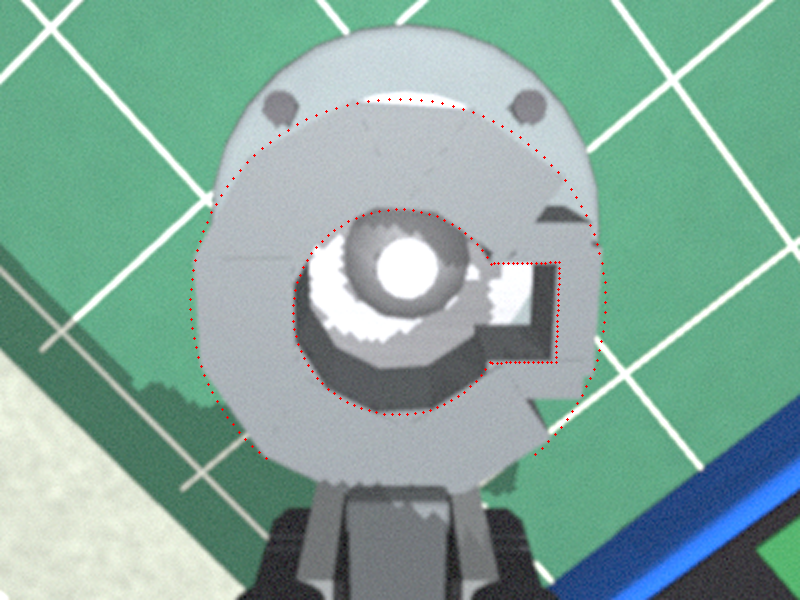

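Emit:
send_rows(increments=[[[0.0021,0.0009,0,0,1],[0,0,-0.01,0,1],[0,0,-0.01,0,1],[0,0,-0.007,0,1],[0,0,-0.005,0,1],[0,0,-0.005,0,1],[0,0,0,0,1],[0,0,0,0,1]]])

```text
clock: 16.55
position: [0.6061, 0.0603, 0.0903]
eef_rot: [-1.088, -2.947, -0.0]
wrist_force: [0.5, 0.1, -0.8]
opening: 0.172
gripper_force: 59.1
```

Emit:
send_rows(increments=[[[0,0,-0.005,0,1],[0,0,-0.005,0,1],[0,0,-0.005,0,1],[0,0,-0.004,0,1],[0,0,-0.004,0,1],[0,0,-0.0015,0,1],[0,0,-0.001,0,1],[0,0,-0.001,0,1]]])

```text
clock: 17.35
position: [0.6062, 0.0603, 0.0666]
eef_rot: [1.087, 2.946, 0.001]
wrist_force: [-8.8, -0.3, 22.8]
opening: 0.17
gripper_force: 62.5
```

Emit:
send_rows(increments=[[[0,0,-0.001,0,1],[0,0,-0.001,0,1],[0,0,0,0,1],[0,0,0,0,1],[0,0,0,0,1],[0,0,0,0,1],[0,0,0,0,1],[0,0,0,0,1]]])

```text
clock: 18.15
position: [0.6064, 0.0602, 0.0664]
eef_rot: [1.087, 2.945, 0.001]
wrist_force: [-9.5, -1.6, 25.6]
opening: 0.172
gripper_force: 63.3
```

Emit:
send_rows(increments=[[[0,0,0.0015,0,1],[0,0,0.0005,0,1],[0,0,0,0,1],[0,0,0,0,1],[0,0,0,0,1],[0,0,0.03,0,1],[0,0,0.04,0,1],[0,0,0.04,0,1]]])

```text
clock: 18.95
position: [0.6054, 0.0603, 0.1744]
eef_rot: [-1.088, -2.946, 0.001]
wrist_force: [0.9, 0.4, -1.4]
opening: 0.172
gripper_force: 59.4
```

Emit:
send_rows(increments=[[[0,-0.038,0,-0.113,1],[0,-0.038,0,-0.113,1],[0,-0.038,0,-0.113,1],[0,-0.038,0,-0.113,1],[0,-0.038,0,-0.113,1],[0,-0.038,0,-0.113,1],[0,-0.038,0,-0.113,1],[0,-0.038,0,-0.113,1]]])

```text
clock: 19.75
position: [0.6059, -0.2452, 0.1736]
eef_rot: [-2.271, -2.171, -0.0]
wrist_force: [0.4, 0.3, -1.8]
opening: 0.179
gripper_force: 59.4
```

Emit:
send_rows(increments=[[[0,0,-0.04,0,1],[0,0,-0.04,0,1],[0,0,-0.04,0,1],[0,0,-0.025,0,1],[0,0,0,0,1],[0,0,0,0,1],[0,0,0,0,1],[0,0,0,0,1]]])

```text
clock: 20.55
position: [0.608, -0.2446, 0.0313]
eef_rot: [2.263, 2.173, 0.002]
wrist_force: [-0.4, 0.2, -1.9]
opening: 0.175
gripper_force: 59.4
```

Emit:
send_rows(increments=[[[0,0,-0.015,0,1],[0,0,-0.0045,0,1],[0,0,0,0,1],[0,0,0,0,0.2],[0,0,0,0,0.2],[0,0,0,0,0.2],[0,0,0.04,0,0.2],[0,0,0.05,0,0.2]]])

```text
clock: 21.35
position: [0.6035, -0.2423, 0.0972]
eef_rot: [-2.261, -2.171, 0.003]
wrist_force: [1.8, -0.4, -0.5]
opening: 0.394
gripper_force: 0.0
```

Emit:
send_rows(increments=[[[0,0,0.05,0,0],[0,0,0.05,0,0],[-0.012,0.0435,0,0.042,0],[-0.012,0.0435,0,0.042,0],[-0.012,0.0435,0,0.042,0],[-0.012,0.0435,0,0.042,0],[-0.012,0.0435,0,0.042,0],[-0.012,0.0435,0,0.042,0]]])

```text
clock: 22.15
position: [0.5334, 0.0189, 0.1995]
eef_rot: [1.973, 2.445, 0.001]
wrist_force: [0.8, 0.8, 0.6]
opening: 0.502
gripper_force: 0.0
```

Emit:
send_rows(increments=[[[-0.012,0.0435,0,0.042,0],[-0.012,0.0435,0,0.042,0],[-0.012,0.0435,0,0.042,0],[-0.012,0.0435,0,0.042,0],[-0.012,0.0435,0,0.042,0],[-0.012,0.0435,0,0.042,0],[-0.012,0.0435,0,0.042,0],[-0.014,0.0455,0,0.042,0]]])

```text
clock: 22.95
position: [0.4356, 0.369, 0.1996]
eef_rot: [1.536, 2.74, 0.001]
wrist_force: [1.3, -0.3, -0.2]
opening: 0.497
gripper_force: 0.0
```

Emit:
send_rows(increments=[[[0,0,-0.04,0,0],[0,0,0,0,0],[0,0,0,0,0],[0,0,0,0,0],[0,0,0,0,0],[0,0,0,0,0],[0,0,0,0,0],[0,0,0,0,0]]])

```text
clock: 23.75
position: [0.4365, 0.3673, 0.1598]
eef_rot: [1.539, 2.739, 0.001]
wrist_force: [0.4, 0.4, -0.4]
opening: 0.497
gripper_force: 0.0
```

```bash
python3 - <<'E'
from h import *
s=st(); c=capture("wrist"); np.savez("w8.npz",**c)
x,f=fit(c,.4105,.407,-1.023,0,.160); print("long",x,f)
g=x[:2]+.045*np.array([np.cos(x[2]),np.sin(x[2])]); print("grasp",g,"delta",g-s["position"][:2],"tooly want",x[2]+np.pi/2)
# middle in the cross tray, short in the bar tray (top camera)
t=capture("top"); np.savez("top3.npz",**t)
g0=cv2.cvtColor(load("top")["frame"],cv2.COLOR_RGB2GRAY).astype(int); g1=cv2.cvtColor(t["frame"],cv2.COLOR_RGB2GRAY).astype(int)
m=((g1-g0)>25).astype(np.uint8); m[:,:415]=0; m[:,515:]=0; m[:190]=0; m[310:]=0
n,l,q,ce=cv2.connectedComponentsWithStats(m)
for i in range(1,n):
    if q[i,4]>40: r=cv2.minAreaRect(np.argwhere(l==i)[:,::-1].astype(np.float32)); print(q[i], [ray(t,*p,.03)[:2].round(3).tolist() for p in cv2.boxPoints(r)])
E
```

```text
t 23.75 pos [0.4365 0.3673 0.1598] tooly 0.547 z [ 0.001  0.    -1.   ] q6 1.61 F [ 0.4  0.4 -0.4] open 0.497 grip 0.0
long [ 0.4111861   0.40653258 -1.02962459] -48.978736877441406
grasp [0.43436743 0.36796282] delta [-0.00213541  0.00071076] tooly want 0.5411717365973918
[433 210  45  20 339] [[0.588, -0.162], [0.645, -0.179], [0.609, -0.308], [0.552, -0.29]]
[464 259  36  21 297] [[0.443, -0.254], [0.5, -0.275], [0.47, -0.372], [0.413, -0.351]]
```

Emit:
send_rows(increments=[[[-0.0021,0.0007,-0.04,-0.005,0],[0,0,-0.04,0,0],[0,0,-0.04,0,0],[0,0,-0.026,0,0],[0,0,-0.0075,0,0],[0,0,0,0,1],[0,0,0,0,1],[0,0,0,0,1]]])

```text
clock: 24.65
position: [0.4354, 0.369, 0.0076]
eef_rot: [1.544, 2.734, 0.005]
wrist_force: [0.4, -0.7, -1.9]
opening: 0.169
gripper_force: 60.1
```

Emit:
send_rows(increments=[[[0,0,0,0,1],[0,0,0.04,0,1],[0,0,0.05,0,1],[0,0,0.06,0,1],[0.012,-0.0175,0,0.135,1],[0.012,-0.0175,0,0.135,1],[0.012,-0.0175,0,0.135,1],[0.012,-0.0175,0,0.135,1]]])

```text
out of range: row 4 has 0.06, outside -0.05 to 0.05
```

Emit:
send_rows(increments=[[[0,0,0,0,1],[0,0,0.05,0,1],[0,0,0.05,0,1],[0,0,0.05,0,1],[0.012,-0.0175,0,0.135,1],[0.012,-0.0175,0,0.135,1],[0.012,-0.0175,0,0.135,1],[0.012,-0.0175,0,0.135,1]]])

```text
clock: 25.45
position: [0.4826, 0.2975, 0.1567]
eef_rot: [0.75, 3.05, 0.001]
wrist_force: [0.1, -0.3, -2.9]
opening: 0.172
gripper_force: 60.1
```

Emit:
send_rows(increments=[[[0.012,-0.0175,0,0.135,1],[0.012,-0.0175,0,0.135,1],[0.012,-0.0175,0,0.135,1],[0.012,-0.0175,0,0.135,1],[0.012,-0.0175,0,0.135,1],[0.012,-0.0175,0,0.135,1],[0.012,-0.0175,0,0.135,1],[0.012,-0.0175,0,0.135,1]]])

```text
clock: 26.25
position: [0.5786, 0.1573, 0.1565]
eef_rot: [-0.924, 3.002, 0.0]
wrist_force: [-0.2, -0.0, -2.0]
opening: 0.172
gripper_force: 60.1
```

Emit:
send_rows(increments=[[[0.012,-0.0175,0,0.135,1],[0.01,-0.0185,0,0.14,1],[0,0,-0.028,0,1],[0,0,0,0,1],[0,0,0,0,1],[0,0,0,0,1],[0,0,0,0,1],[0,0,0,0,1]]])

```text
clock: 27.05
position: [0.6005, 0.1225, 0.1289]
eef_rot: [-1.319, 2.849, -0.001]
wrist_force: [-0.2, 1.2, -1.4]
opening: 0.17
gripper_force: 60.0
```

```bash
python3 - <<'E'
from h import *
s=st(); c=capture("wrist"); np.savez("w9.npz",**c)
M=R.from_rotvec(s["eef_rot"]).as_matrix(); yaw=np.arctan2(M[1,1],M[0,1])-np.pi/2
x,f,p=fithub(c,s,.045,yaw,s["position"][2]-.0060,0); print("long",x,f)
b=s["position"]+M@[x[0],x[1],0]; print("bore",b[:2].round(4),"arm yaw",yaw.round(4),"fit yaw",yaw+x[2])
print("delta to (.5723,.0888)",(np.array([.5723,.0888])-b[:2]).round(4))
u=projN(c,np.array([[.5723,.0888,.102]]))[0]; print("px",u)
E
```

```text
t 27.05 pos [0.6005 0.1225 0.1289] tooly 2.438 z [ 0.002  0.    -1.   ] q6 -0.77 F [-0.2  1.2 -1.4] open 0.17 grip 60.0
long [ 0.0462 -0.0005 -0.0013] -98.21864318847656
bore [0.571  0.0869] arm yaw 0.8672 fit yaw 0.8659244782096397
delta to (.5723,.0888) [0.0013 0.0019]
px [318.68958599 192.44968881]
```

Emit:
send_rows(increments=[[[0.0013,0.0018,0,0,1],[0,0,-0.01,0,1],[0,0,-0.01,0,1],[0,0,-0.007,0,1],[0,0,-0.005,0,1],[0,0,-0.005,0,1],[0,0,0,0,1],[0,0,0,0,1]]])

```text
clock: 27.9
position: [0.6014, 0.1238, 0.0908]
eef_rot: [1.319, -2.851, -0.0]
wrist_force: [0.5, 0.2, -2.0]
opening: 0.181
gripper_force: 60.0
```

Emit:
send_rows(increments=[[[0,0,-0.005,0,1],[0,0,-0.005,0,1],[0,0,-0.005,0,1],[0,0,-0.004,0,1],[0,0,-0.004,0,1],[0,0,-0.0015,0,1],[0,0,-0.001,0,1],[0,0,-0.001,0,1]]])

```text
clock: 28.7
position: [0.6013, 0.1239, 0.067]
eef_rot: [-1.319, 2.85, -0.001]
wrist_force: [-8.0, -1.4, 20.3]
opening: 0.172
gripper_force: 63.4
```

Emit:
send_rows(increments=[[[0,0,0,0,1],[0,0,0,0,1],[0,0,0,0,1],[0,0,0,0,1],[0,0,0,0,1],[0,0,0,0,1],[0,0,0,0,1],[0,0,0,0,1]]])

```text
clock: 29.5
position: [0.6013, 0.1239, 0.0671]
eef_rot: [-1.319, 2.85, -0.001]
wrist_force: [-6.6, -1.0, 15.8]
opening: 0.169
gripper_force: 62.6
```

Emit:
send_rows(increments=[[[0,0,0.035,0,1],[0,0,0.05,0,1],[0,0,0.05,0,1],[-0.012,-0.023,0,-0.14,1],[-0.012,-0.023,0,-0.14,1],[-0.012,-0.023,0,-0.14,1],[-0.012,-0.023,0,-0.14,1],[-0.012,-0.023,0,-0.14,1]]])

```text
clock: 30.3
position: [0.5408, 0.008, 0.1993]
eef_rot: [-0.253, 3.131, -0.0]
wrist_force: [1.5, -0.4, -1.8]
opening: 0.171
gripper_force: 60.3
```

Emit:
send_rows(increments=[[[-0.012,-0.023,0,-0.14,1],[-0.012,-0.023,0,-0.14,1],[-0.012,-0.023,0,-0.14,1],[-0.012,-0.023,0,-0.14,1],[-0.012,-0.023,0,-0.14,1],[-0.012,-0.023,0,-0.14,1],[-0.012,-0.023,0,-0.14,1],[-0.012,-0.023,0,-0.14,1]]])

```text
clock: 31.1
position: [0.4447, -0.176, 0.1993]
eef_rot: [1.449, 2.787, -0.0]
wrist_force: [0.7, 1.1, -2.1]
opening: 0.173
gripper_force: 60.3
```

Emit:
send_rows(increments=[[[-0.012,-0.023,0,-0.14,1],[-0.012,-0.023,0,-0.14,1],[-0.012,-0.023,0,-0.14,1],[-0.013,-0.023,0,-0.14,1],[0,0,0,0,1],[0,0,0,0,1],[0,0,0,0,1],[0,0,0,0,1]]])

```text
clock: 31.9
position: [0.3967, -0.2664, 0.1993]
eef_rot: [-2.154, -2.286, -0.0]
wrist_force: [-0.3, 0.4, -1.8]
opening: 0.176
gripper_force: 60.2
```

```bash
python3 - <<'E'
from h import *
s=st(); c=capture("wrist"); np.savez("w10.npz",**c)
# short handle in the tray seen by wrist: grey pixels brighter than black tray, away from held handle -> extents at z=.03
g=cv2.cvtColor(c["frame"],cv2.COLOR_RGB2GRAY)
t=load("top3"); g0=cv2.cvtColor(load("top")["frame"],cv2.COLOR_RGB2GRAY).astype(int); g1=cv2.cvtColor(t["frame"],cv2.COLOR_RGB2GRAY).astype(int)
m=(g1-g0>25)[255:285,460:505]
w=[ray(t,460+x,255+y,.027)[:2] for y,x in np.argwhere(m)]; w=np.array(w)
for lo in np.arange(-.38,-.24,.012):
    q=w[(w[:,1]>=lo)&(w[:,1]<lo+.012)]
    if len(q): print(round(lo+.006,3),q[:,0].min().round(3),q[:,0].max().round(3))
E
```

```text
t 31.9 pos [ 0.3967 -0.2664  0.1993] tooly 0.059 z [ 0.  0. -1.] q6 0.79 F [-0.3  0.4 -1.8] open 0.176 grip 60.2
-0.362 0.433 0.469
-0.35 0.427 0.479
-0.338 0.421 0.482
-0.326 0.421 0.479
-0.314 0.425 0.476
-0.302 0.44 0.461
-0.29 0.443 0.456
-0.278 0.44 0.456
-0.266 0.441 0.453
-0.254 0.444 0.447
```

Emit:
send_rows(increments=[[[0,0,-0.045,0,1],[0,0,-0.045,0,1],[0,0,-0.045,0,1],[0,0,-0.035,0,1],[0,0,-0.012,0,1],[0,0,-0.004,0,1],[0,0,0,0,1],[0,0,0,0,1]]])

```text
clock: 32.75
position: [0.3975, -0.2678, 0.0145]
eef_rot: [2.154, 2.283, 0.0]
wrist_force: [0.1, 0.4, -1.3]
opening: 0.174
gripper_force: 60.2
```

Emit:
send_rows(increments=[[[0,0,-0.0015,0,1],[0,0,0,0,1],[0,0,0,0,0.2],[0,0,0,0,0.2],[0,0,0,0,0.2],[0,0,0.05,0,0.2],[0,0,0.05,0,0.2],[0,0,0.05,0,0.2]]])

```text
clock: 33.55
position: [0.3958, -0.2667, 0.1634]
eef_rot: [-2.156, -2.284, -0.0]
wrist_force: [0.4, 0.5, -0.2]
opening: 0.396
gripper_force: 0.0
```

Emit:
send_rows(increments=[[[0,0,0.04,0,0.2],[0,0.05,0,0,0.2],[0,0.05,0,0,0.2],[0.02,0.05,0,0,0.2],[0.02,0.05,0,0,0.2],[0.02,0.05,0,0,0.2],[0,0.05,0,0,0.2],[0,0,0,0,0.2]]])

```text
clock: 34.35
position: [0.4516, 0.0275, 0.2019]
eef_rot: [-2.145, -2.293, -0.002]
wrist_force: [0.0, -1.3, -0.0]
opening: 0.402
gripper_force: 0.0
```

```bash
python3 - <<'E'
from h import *
s=st(); t=capture("top"); np.savez("top4.npz",**t)
g0=cv2.cvtColor(load("top")["frame"],cv2.COLOR_RGB2GRAY).astype(int); g1=cv2.cvtColor(t["frame"],cv2.COLOR_RGB2GRAY).astype(int)
m=(g1-g0>25).astype(np.uint8); m[:,:415]=0; m[:,515:]=0; m[:190]=0; m[310:]=0
n,l,q,ce=cv2.connectedComponentsWithStats(m)
for i in range(1,n):
    if q[i,4]>40:
        w=np.array([ray(t,x,y,.027)[:2] for y,x in np.argwhere(l==i)]); print(q[i,4],"x",w[:,0].min().round(3),w[:,0].max().round(3),"y",w[:,1].min().round(3),w[:,1].max().round(3))
E
```

```text
t 34.35 pos [0.4516 0.0275 0.2019] tooly 0.067 z [-0.     0.002 -1.   ] q6 1.42 F [ 0.  -1.3 -0. ] open 0.402 grip 0.0
429 x 0.536 0.637 y -0.308 -0.171
225 x 0.537 0.587 y -0.18 -0.132
827 x 0.35 0.491 y -0.354 -0.166
292 x 0.421 0.482 y -0.364 -0.257
```

Emit:
send_rows(increments=[[[0,0.05,0,0,0.2],[0,0.05,0,0,0.2],[0,0.05,0,0,0.2],[0,0.05,0,0,0.2],[0,0.05,0,0,0.2],[0,0.05,0,0,0.2],[0,0,0,0,0.2],[0,0,0,0,0.2]]])

```text
clock: 35.2
position: [0.4525, 0.3216, 0.2014]
eef_rot: [2.156, 2.284, -0.001]
wrist_force: [-0.1, -1.0, -0.4]
opening: 0.401
gripper_force: 0.0
```

```bash
python3 - <<'E'
from h import *
s=st(); t=capture("top"); np.savez("top5.npz",**t); d=capture("side")
g0=cv2.cvtColor(load("top")["frame"],cv2.COLOR_RGB2GRAY).astype(int); g1=cv2.cvtColor(t["frame"],cv2.COLOR_RGB2GRAY).astype(int)
m=(g1-g0>25).astype(np.uint8); m[:,:415]=0; m[:,515:]=0; m[:190]=0; m[310:]=0
n,l,q,ce=cv2.connectedComponentsWithStats(m)
for i in range(1,n):
    if q[i,4]>40:
        w=np.array([ray(t,x,y,.027)[:2] for y,x in np.argwhere(l==i)]); print(q[i,4],"x",w[:,0].min().round(3),w[:,0].max().round(3),"y",w[:,1].min().round(3),w[:,1].max().round(3))
        if abs(w[:,1].min()+.354)<.03 or 1:
            for lo in np.arange(-.37,-.12,.02):
                k=w[(w[:,1]>=lo)&(w[:,1]<lo+.02)]
                if len(k): print("   ",round(lo+.01,2),k[:,0].min().round(3),k[:,0].max().round(3))
E
```

```text
t 35.2 pos [0.4525 0.3216 0.2014] tooly 0.058 z [-0.    -0.001 -1.   ] q6 2.02 F [-0.1 -1.  -0.4] open 0.401 grip 0.0
336 x 0.577 0.637 y -0.308 -0.171
    -0.3 0.6 0.613
    -0.28 0.597 0.613
    -0.26 0.601 0.614
    -0.24 0.598 0.614
    -0.22 0.583 0.633
    -0.2 0.577 0.637
    -0.18 0.583 0.633
292 x 0.421 0.482 y -0.364 -0.257
    -0.36 0.427 0.476
    -0.34 0.421 0.482
    -0.32 0.421 0.479
    -0.3 0.437 0.461
    -0.28 0.44 0.456
    -0.26 0.441 0.453
383 x 0.364 0.421 y -0.354 -0.193
    -0.36 0.394 0.406
    -0.34 0.391 0.406
    -0.32 0.391 0.407
    -0.3 0.389 0.404
    -0.28 0.389 0.404
    -0.26 0.387 0.405
    -0.24 0.366 0.42
    -0.22 0.364 0.421
    -0.2 0.367 0.418
```

All three handles lie flat in their trays as planned, so I'm handing the job in.

```bash
python3 -c "from bench import job_done; print(job_done())"
```

```text
the job is handed in; nothing more can be done
None
```

I pushed each handle home on the shaft in order (short, middle, long) and held it there. The short and long handles now lie in the single-bar tray and the middle one in the cross tray; I handed the job in at about 35 s, and no verdict was shown.

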